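# Book a filament reel out of its drying tub

### The arm

A 6-joint arm with a two-finger parallel gripper is mounted at the origin on the work surface. World frame = base frame: x ahead of the robot, y to its left, z up, the work surface at z = 0. Lengths are in mm, angles in degrees, forces in N, time in s.
With the tool pointing down it reaches from about 350 to 850 mm from the base axis. Payload 8.1 kg.
Tool frame: the origin (TCP) lies midway between the tips of the shut fingers; the grasp point (between the pads) lies 19 mm behind it; z points along the fingers, y is the line along which they close (so a half turn about z gives the same grasp; the last joint's range is limited). The gripper opens to 85 mm and grips with 20 to 120 N. Pads are 22 mm wide; open, the fingers measure 114 mm over their backs; the gripper's body (76 mm by 85 mm) begins 54 mm behind the grasp point. The pads swing forward as they close: fully open they stand 13 mm farther back than shut.
Start: joints at [70.795, 7.471, 85.268, -0, 87.261, -4.893], TCP at [148.304, 581.387, 231.292] pointing down, gripper open.
Joint ranges: [-169.43, 169.43], [-51.17, 129.36], [1.28, 143.12], [-76.62, 256.62], [0, 156.53], [-152.29, 152.29]. Speed limits (degrees/s): [136.94, 136.94, 159.86, 180, 180, 180].

### API

Orientations are given as [roll, pitch, yaw] about the fixed x, y, z axes, in that order (R = Rz(yaw) Ry(pitch) Rx(roll)).
In Python, from bench import r gives the robot as it stands. The module is installed in compiled form; this text tells all that it offers.
- The arm moves only by the tool jog_arm, never from a script. Its argument "rows" is a list of rows, each a list of 2 entries, a list of its own where there are three numbers: the shift along the tool's x, y, z in mm, then the turn, a rotation vector about the tool's x, y, z in rad. A call has 1 to 10 rows; each row is the pose to reach, as a shift and turn from the pose commanded when the call began, along the tool's axes at that moment; what a row does not reach only later rows make up. A row lasts 1/10 s, in which the tool goes at most 50 mm and 8.59 degrees, less where a joint would pass 70% of its speed; a pose out of reach is approached as far as the arm can. A call with a gripper value outside its range is refused whole. "grip" is the finger opening in mm, from 0 to 85.4, set as the call begins (left out, the last holds). The fingers move at their own pace and stop on an object; "force" is the grip in N (left out, the last holds). Time passes only in rows, so rows that repeat a pose let the fingers close. It gives the time, the measured TCP pose, the force, the opening and the grip force at its end, in the units of the state.
- r.sense(): the state, without advancing time (a new reading comes with each control period).
- r.snapshot(name): name is "scene" or "top"; returns (picture, depth): 400x640x3 uint8, blue, green, red; 400x640 float32, mm along the optical axis (not along the pixel's ray), 0 where there is no reading.
- r.camera_params(name): a dict with "fx", "fy", "cx", "cy" (pixels), "dist_coeffs" ([k1, k2, p1, p2, k3] as OpenCV has them; the pictures are not rectified), "pose" (4x4, takes a point from camera to world coordinates). Camera axes: x right, y down, z forward; pixel columns grow to the right and rows downward; lengths in mm; the calibration is good to about 2 mm. A picture is of the moment at which its call begins. camera_params takes no time and is no camera call.
- r.hand_in(): hands the job in; it is judged then, once.
The state is a dict: "time": time; "joint_pos": joint angles; "qd": joint speeds; "joint_efforts": joint torques, N m; "tool_pos": TCP position; "tcp_rot": TCP orientation; "ft_force": force on the tool from outside, world axes, zero at the start; "wrist_torque": the same for the moment, N m; "finger_gap": finger opening in mm; "grip_force": force on a finger pad.
Only numpy, scipy, OpenCV 4.12 (cv2) and the standard library are available. Lean on these libraries where they do the work, as an engineer would, in place of code of your own. Each camera call takes 0.05 s, during which the arm holds its last target. There are 200 camera calls.

### The job

Lift the lid off the drying tub by its knob and set it down, knob up, centred on the blue-taped build plate. Then take the hand scanner off its round charging pad by the handle, point its window squarely at the barcode label on the tilted reel inside the tub, window about 7 cm from the label, and hold it steady there for two seconds without touching the tub or the reel. Finally stand the scanner upright, window down, back in the middle of its pad; set things down rather than dropping them, and leave everything else on the bench where it is.

Things in the scene. Friction and masses are not known exactly. Their poses are not given: they have to be found in the camera images.
- tub: Round white open-topped drying tub, fixed, 156 mm across the rim, 110 mm high, wall 6 mm, grey foot 172 mm across. A small black control box (56 mm wide, 36 mm high) at the foot marks its front and reaches 95 mm from the tub's axis. Origin: centre of its underside; z up; front is -x, turned to the robot's right. Tub, plate and pad stand in any order, left, middle or right.
- lid: Loose black lid, about 0.18 kg, on the tub's rim at the start: a disc 162 mm across, 8 mm thick; under it a locating disc 132 mm across, 6 mm deep, loose in the tub's mouth (5 mm play); on top a knob. Origin: centre of the locating disc's underside, 104 mm above the bench at the start; z up through the knob. On the plate it rests on the locating disc.
- knob (a point): Grip point on the axis of the lid's knob, a straight upright aluminium cylinder 30 mm in diameter and 34 mm tall in the middle of the lid. The point is 34 mm above the lid's origin, 20 mm above its top face and 14 mm below the knob's top.
- spool: Small black filament reel, 100 mm across and 36 mm thick, fixed inside the tub, leaning so that its upper face looks up and towards the tub's front, 32 degrees (0.56 rad) from vertical. Origin: centre of its lower face; z is the outward normal of the upper face; x points up the slope of that face.
- label (a point): Centre of the white barcode label, 22 x 38 mm, on the reel's upper face, 27 mm up the slope from the reel's centre hole; 80 mm above the bench, 13 mm behind the tub's axis. Axes as spool: z is the label's outward normal (up and to the tub's front). Hidden until the lid is off.
- scanner: Hand scanner, about 0.22 kg, standing on its window on the pad: grey head 52 x 48 mm, 42 mm high; above it a straight black flat-sided handle, 34 mm (x) by 30 mm (y), from 42 to 130 mm above the window. Grip the handle across y. Origin: centre of the window (underside); z points from the window up the handle, so it looks along -z.
- window (a point): Centre of the scanner's window, axes as scanner. A reading needs the scanner's axis within 12 degrees of the label's normal, the label's centre within 14 mm of the scanner's axis (in its x and in its y), and the window 40 to 100 mm from the label, best 70 mm.
- pad: Round black charging pad with a rubber top, 116 mm across, 10 mm high, fixed to the bench. Origin: centre of its underside. A glue stick stands about 100 mm from its centre on the +x side.
- plate: Spare aluminium build plate covered with strips of blue tape, 200 x 200 x 6.5 mm, fixed flat on the bench and empty (its hard top is 6 mm above the bench). Origin: centre of its underside.
- bottle: Bystander: loose white bottle, 60 mm across, 160 mm high, standing at the back, left of the middle.
- tape: Bystander: loose roll of blue tape lying flat, 100 mm across, 25 mm high, at the back, right of the middle.
- scraper: Bystander: loose scraper 200 mm long, lying crosswise in front of the robot.
- glue: Bystander: loose glue stick, 28 mm across, 87 mm high, standing about 100 mm from the pad's centre, on the far side from the robot.
- tin: Bystander: loose small steel tin, 36 x 56 x 30 mm high, on the bench about 120 mm from the tub's centre, on the far side from the robot.
There are look-alikes about, which are no part of the job. There is more than one size of the pad; the one meant has the size given above.

How it is judged (in metres and radians):
On the way, in this order (a step that is already met when the one before it is completed fails the run):
1. the lid lies flat, knob up and released, on the build plate (horizontal distance between lid and plate below 0.05 m and z of lid in the frame of plate below 0.012 m and angle between lid's own z axis and vertical below 0.08 rad and linear speed of lid below 0.03 m/s and contact force between the fingers and lid below 0.05 N), for 0.2 s.
2. the gripped scanner looks squarely at the label and is held still for a second (z of window in the frame of label between 0.04 and 0.1 m and angle between the z axis of scanner and the z axis of spool, either way round below 0.21 rad and x of label in the frame of scanner between -0.014 and 0.014 m and y of label in the frame of scanner between -0.014 and 0.014 m and z of label in the frame of scanner below 0 m and linear speed of scanner below 0.03 m/s and angular speed of scanner below 0.15 rad/s and contact force between scanner and tub below 0.1 N and contact force between the fingers and scanner above 0.5 N), for 1 s.
At the end, for the whole second after the job is handed in: The lid lies flat and knob up on the build plate, its centre within 50 mm of the plate's centre; the scanner stands upright (within 0.08 rad), window down, on its charging pad, within 30 mm of the pad's centre; both released and at rest (all of step 1 and horizontal distance between scanner and pad below 0.03 m and angle between scanner's own z axis and vertical below 0.08 rad and z of scanner in the frame of pad between 0.006 and 0.014 m and linear speed of scanner below 0.03 m/s and contact force between the fingers and scanner below 0.05 N); the robot touches nothing.
It fails at once if a bystander is moved by more than 30 mm (distance of any of bottle, tape, scraper, glue, tin from where it was at the start of the episode above 0.03 m).
It fails at once if the lid or the scanner is dropped (falls faster than 0.5 m/s out of the fingers) ((contact force between the fingers and lid below 0.01 N and linear speed of lid above 0.5 m/s) or (contact force between the fingers and scanner below 0.01 N and linear speed of scanner above 0.5 m/s)).
It fails at once if the scanner is knocked over or laid down (angle between scanner's own z axis and vertical above 1.3 rad).
It fails at once if the scanner is pushed against the tub or the reel (over 3 N) (contact force between scanner and tub above 3 N).
It also fails if it takes over 69 s, if anything falls off the work surface, if the arm or the gripper's body presses on something with over 40 N, if the wrist force passes 120 N, or if a joint passes its speed limit or range.

## Working session

There is one attempt and no reset: what is moved stays moved. The work goes in short steps, Python scripts to look and compute and a tool call to move; the robot and the scene stay as the last step left them, time stands still between calls to the robot, and variables do not carry over. Pictures are saved under pics/ and viewed, at most 10 in all, crops included, and the job is handed in when it is done.

Besides the shell and the picture viewer there is one more tool, called in YAML: its name, and indented under it one key for each argument. jog_arm: Moves the arm, as the interface text tells. Its arguments: {"type":"object","properties":{"rows":{"type":"array"},"grip":{"type":"number"},"force":{"type":"number"}},"required":["rows"]}

```bash
mkdir -p pics; python3 - <<'E'
from bench import r
import cv2,numpy as np,pickle
d={}
for n in("scene","top"):
    p,z=r.snapshot(n);c=r.camera_params(n);d[n]=(p,z,c)
    cv2.imwrite(f"pics/{n}0.png",p);print(n,{k:np.round(v,3).tolist() for k,v in c.items()})
pickle.dump(d,open("s0.pkl","wb"))
print(r.sense())
E
```

```text
scene {'fx': 374.423, 'fy': 374.423, 'cx': 317.95, 'cy': 203.617, 'dist_coeffs': [-0.009, 0.0, 0.0, 0.0, 0.0], 'pose': [[0.576, 0.655, -0.489, 953.483], [0.817, -0.47, 0.334, -261.148], [-0.011, -0.592, -0.806, 813.828], [0.0, 0.0, 0.0, 1.0]]}
top {'fx': 414.961, 'fy': 414.961, 'cx': 314.918, 'cy': 203.782, 'dist_coeffs': [-0.084, 0.0, 0.0, 0.0, 0.0], 'pose': [[-0.001, -0.997, 0.08, 469.162], [-1.0, 0.003, 0.025, 0.03], [-0.026, -0.08, -0.996, 1070.869], [0.0, 0.0, 0.0, 1.0]]}
{'time': 0.1, 'joint_pos': array([ 7.07952026e+01,  7.51160490e+00,  8.53242492e+01, -1.06346117e-04,
        8.72602054e+01, -4.89294144e+00]), 'qd': array([-0.15880441, -0.15387939, -0.18958418,  0.06660112, -0.00408115,
        0.1142684 ]), 'joint_efforts': array([ 2.01118812e-03, -5.70954001e+01, -5.01940584e+01, -3.83369343e-05,
        8.07270961e-03,  4.06311059e-06]), 'tool_pos': array([148.1339847 , 580.91492881, 230.32913655]), 'tcp_rot': array([-1.79904282e+02, -8.08748168e-03,  1.65688142e+02]), 'ft_force': array([-0.02299145,  0.39265409, -0.90017535]), 'wrist_torque': array([-0.02732412,  0.04955134, -0.04606954]), 'grip_force': 0.0, 'finger_gap': 85.40062233689251}
```

View pics/scene0.png

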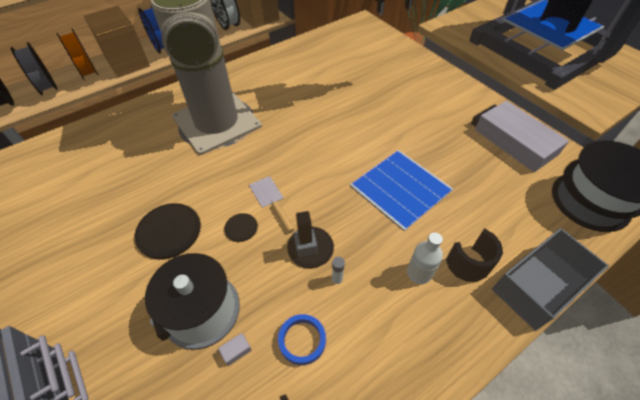

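View pics/top0.png

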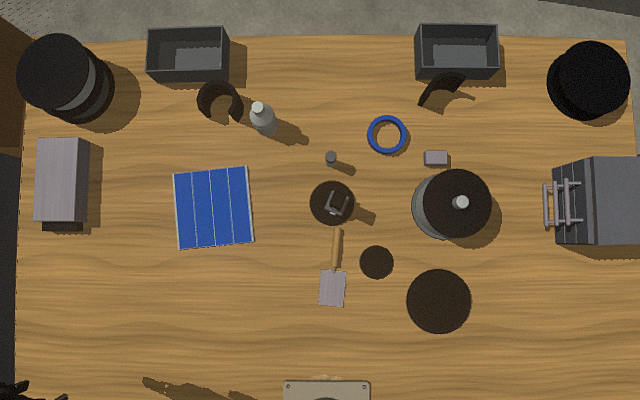

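The scene view shows the lidded tub (190,300, knob at 183,284), the scanner on its pad (310,245), the plate (402,188), the glue (338,270), the tin (234,348) and the scraper (270,205). The top view shows the plate (213,207), the scanner pad (332,203), the lid knob (460,202), and two look-alike discs at (376,262) and (438,301).

```bash
cat > h.py <<'E'
import cv2,numpy as np,pickle
def K(c): return np.array([[c["fx"],0,c["cx"]],[0,c["fy"],c["cy"]],[0,0,1.]])
def rays(c,uv):
    n=cv2.undistortPoints(np.array(uv,float).reshape(-1,1,2),K(c),np.array(c["dist_coeffs"],float))[:,0]
    P=np.array(c["pose"]);d=np.c_[n,np.ones(len(n))]@P[:3,:3].T
    return P[:3,3],d
def onz(c,uv,z):
    o,d=rays(c,uv);return o+d*((z-o[2])/d[:,2])[:,None]
def tri(c1,p1,c2,p2):
    o1,d1=rays(c1,[p1]);o2,d2=rays(c2,[p2]);d1,d2=d1[0],d2[0]
    s=np.linalg.lstsq(np.c_[d1,-d2],o2-o1,rcond=None)[0]
    a,b=o1+s[0]*d1,o2+s[1]*d2
    return (a+b)/2,np.linalg.norm(a-b)
def cloud(c,z):
    v,u=np.mgrid[:400,:640];o,d=rays(c,np.c_[u.ravel(),v.ravel()])
    return (o+d*z.reshape(-1,1)).reshape(400,640,3)
def proj(c,X):
    T=np.linalg.inv(np.array(c["pose"]));rv=cv2.Rodrigues(T[:3,:3])[0]
    return cv2.projectPoints(np.array(X,float).reshape(-1,1,3),rv,T[:3,3],K(c),np.array(c["dist_coeffs"],float))[0][:,0]
def big(m):
    n,l,s,ce=cv2.connectedComponentsWithStats(m.astype(np.uint8));i=1+np.argmax(s[1:,4]);return l==i
def rect(m):
    cs=max(cv2.findContours(m.astype(np.uint8),0,2)[0],key=cv2.contourArea);return cs
E
python3 - <<'E'
from h import *
d=pickle.load(open("s0.pkl","rb"))
T=d["top"];S=d["scene"]
def roi(p,u0,v0,u1,v1):
    m=np.zeros(p.shape[:2],bool);m[v0:v1,u0:u1]=1;return m
W={}
for n in d:
    p,z,c=d[n];X=cloud(c,z);h=cv2.cvtColor(p,cv2.COLOR_BGR2HSV);W[n]=(p,h,X)
    # plate
    bl=(h[...,0]>100)&(h[...,0]<130)&(h[...,1]>120)&(h[...,2]>60)
    m=big(cv2.morphologyEx((bl&(roi(p,150,140,280,270) if n=="top" else roi(p,330,130,470,240))).astype(np.uint8),3,np.ones((5,5))))
    b=cv2.boxPoints(cv2.minAreaRect(rect(m))) if n=="top" else cv2.approxPolyDP(cv2.convexHull(rect(m)),5,True)[:,0]
    w=onz(c,b,6);print(n,"plate",w.mean(0).round(1),np.linalg.norm(np.diff(w,axis=0),axis=1).round(0),"yaw",np.degrees(np.arctan2(*(w[1]-w[0])[1::-1])).round(1),"depth z",np.median(X[m][:,2]).round(1))
    # lid knob
    r0=roi(p,440,180,480,220) if n=="top" else roi(p,165,268,200,300)
    k=big(r0&(p.min(2)>90));v,u=np.nonzero(k);print(n,"knob px",u.mean(),v.mean(),u.min(),u.max(),v.min(),v.max(),"cloud",np.median(X[k],0).round(1),X[k].max(0).round(1))
    # knob top: pixels highest
    kt=r0&(X[...,2]>138)&(X[...,2]<170);print(" top by depth",kt.sum(),X[kt].mean(0).round(1), np.ptp(X[kt],axis=0).round(1)) if kt.any() else 0
    # lid top disc
    r1=roi(p,400,160,500,250) if n=="top" else roi(p,140,250,245,350)
    k=r1&(p.max(2)<70)&(abs(X[...,2]-118)<8);cs=rect(big(k));e=cv2.fitEllipse(cv2.convexHull(cs));w=onz(c,cv2.convexHull(cs)[:,0],118)
    print(n,"lid ell",np.round(e[0],1),np.median(X[k],0).round(1),"fit",(w.min(0)+w.max(0))/2,np.ptp(w,axis=0))
    # scanner
    r2=roi(p,290,160,380,240) if n=="top" else roi(p,270,200,345,280)
    for lo,hi in((125,155),(40,62),(6,18)):
        k=r2&(X[...,2]>lo)&(X[...,2]<hi)
        if k.sum()<4: continue
        q=X[k];a=cv2.minAreaRect(q[:,:2].astype(np.float32));print(n,lo,k.sum(),"med",np.median(q,0).round(1),"rect",np.round(a[0],1),np.round(a[1],1),round(a[2],1))
E
python3 - <<'E'
import cv2
a=cv2.imread("pics/top0.png")[150:260,280:500];b=cv2.imread("pics/scene0.png")[190:360,130:350]
a=cv2.resize(a,None,fx=2.5,fy=2.5,interpolation=2);b=cv2.resize(b,(550,425)[:2],interpolation=2)
import numpy as np
cv2.imwrite("pics/crop0.png",cv2.resize(np.vstack([cv2.convertScaleAbs(a,alpha=1.6),cv2.convertScaleAbs(b,alpha=1.6)[:, :550]]),None,fx=.85,fy=.85))
E
```

```text
scene plate [547.3 295.3   6. ] [189. 181. 194.] yaw 7.8 depth z 8.4
scene knob px 182.7310606060606 282.68939393939394 173 192 274 292 cloud [ 554.2 -304.3  152.6] [ 953.5 -261.1  813.8]
 top by depth 228 [ 553.5 -305.9  151.3] [28.3 29.1 19.1]
scene lid ell [185.5 291.7] [ 560.3 -311.   119.5] fit [ 550.79154658 -307.65312714  118.        ] [161.93123107 157.83759044   0.        ]
scene 125 225 med [560.8 -32.7 140.7] rect [556.7 -30.7] [29.8 34.1] 67.8
scene 40 289 med [572.8 -37.4  52.8] rect [601.  -33.7] [ 57.5 151.9] 86.2
scene 6 1086 med [574.7 -24.4  12.2] rect [522.6 -25.5] [142.2 278.7] 79.2
top plate [547.9 296.8   6. ] [191. 198. 188.] yaw -85.2 depth z 7.5
top knob px 461.2808219178082 201.1027397260274 452 468 195 207 cloud [ 548.3 -303.3  152.3] [ 562.  -289.2  156.2]
 top by depth 162 [ 548.1 -302.7  151.4] [27.6 29.4 17.9]
top lid ell [457.  203.1] [ 544.7 -301.6  118.6] fit [ 547.23124718 -304.064137    118.        ] [157.66376513 159.43818582   0.        ]
top 125 200 med [554.9 -25.9 140.2] rect [555.4 -26.1] [29.7 34. ] 66.5
top 40 204 med [545.7 -18.4  52. ] rect [593.  -26.8] [ 58.6 138.1] 88.6
top 6 1211 med [556.6  -6.3  11.1] rect [564.4 -25.2] [199.7 218. ] 0.2
```

View pics/crop0.png

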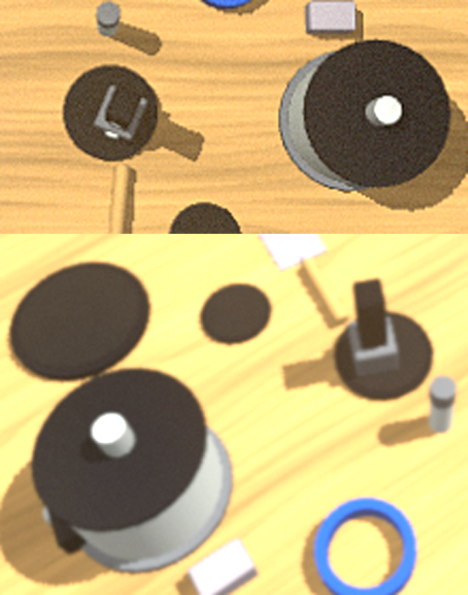

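The crop confirms the layout: a bright knob on the lid, the scanner's dark handle on the grey head, and the tub's control box at lower left in the scene view (towards −y). Averaging the two views gives knob (551,−304) with its top at 152, plate (547.5,296) and scanner handle (556,−28) with its top at 140. These match the given sizes.

jog_arm:
  rows:
    - [[-415,-288,-29],[0,0,-0.25]]
    - [[-415,-288,-29],[0,0,-0.25]]
    - [[-415,-288,-29],[0,0,-0.25]]
    - [[-415,-288,-29],[0,0,-0.25]]
    - [[-415,-288,-29],[0,0,-0.25]]
    - [[-415,-288,-29],[0,0,-0.25]]
    - [[-415,-288,-29],[0,0,-0.25]]
    - [[-415,-288,-29],[0,0,-0.25]]
    - [[-415,-288,-29],[0,0,-0.25]]
    - [[-415,-288,-29],[0,0,-0.25]]
  grip: 85

```text
time: 1.1
tool_pos: [475.3, 203.3, 259.7]
tcp_rot: [180.0, -0.0, -180.0]
ft_force: [0.1, 1.3, -0.1]
finger_gap: 85.0
grip_force: 0.0
```

jog_arm:
  rows:
    - [[-76,-507,10],[0,0,0]]
    - [[-76,-507,10],[0,0,0]]
    - [[-76,-507,10],[0,0,0]]
    - [[-76,-507,10],[0,0,0]]
    - [[-76,-507,10],[0,0,0]]
    - [[-76,-507,10],[0,0,0]]
    - [[-76,-507,10],[0,0,0]]
    - [[-76,-507,10],[0,0,0]]
    - [[-76,-507,10],[0,0,0]]
    - [[-76,-507,10],[0,0,0]]

```text
time: 2.1
tool_pos: [548.4, -291.2, 249.6]
tcp_rot: [180.0, -0.0, -180.0]
ft_force: [1.6, 0.3, -0.0]
finger_gap: 85.4
grip_force: 0.0
```

jog_arm:
  rows:
    - [[0,-13,0],[0,0,0]]
    - [[0,-13,0],[0,0,0]]
    - [[0,-13,0],[0,0,0]]
    - [[0,-13,0],[0,0,0]]

```text
time: 2.5
tool_pos: [548.9, -300.6, 250.2]
tcp_rot: [180.0, 0.0, -179.9]
ft_force: [-0.2, -0.2, 0.4]
finger_gap: 84.9
grip_force: 0.0
```

jog_arm:
  rows:
    - [[-1,-3,40],[0,0,0]]
    - [[-1,-3,75],[0,0,0]]
    - [[-1,-3,100],[0,0,0]]
    - [[-1,-3,115],[0,0,0]]
    - [[-1,-3,124],[0,0,0]]
    - [[-1,-3,127],[0,0,0]]
    - [[-1,-3,127],[0,0,0]]
    - [[-1,-3,127],[0,0,0]]

```text
time: 3.3
tool_pos: [550.6, -305.7, 124.9]
tcp_rot: [-179.9, 0.1, -180.0]
ft_force: [0.7, -0.4, 0.2]
finger_gap: 84.9
grip_force: 0.0
```

jog_arm:
  rows:
    - [[0,0,0],[0,0,0]]
    - [[0,0,0],[0,0,0]]
    - [[0,0,0],[0,0,0]]
    - [[0,0,0],[0,0,0]]
    - [[0,0,0],[0,0,0]]
    - [[0,0,0],[0,0,0]]
    - [[0,0,0],[0,0,0]]
    - [[0,0,0],[0,0,0]]
  grip: 0
  force: 50

```text
time: 4.1
tool_pos: [549.9, -305.4, 123.6]
tcp_rot: [-180.0, 0.0, -180.0]
ft_force: [-0.4, -0.2, 3.9]
finger_gap: 28.4
grip_force: 49.7
```

jog_arm:
  rows:
    - [[0,0,-3],[0,0,0]]
    - [[0,0,-8],[0,0,0]]
    - [[0,0,-16],[0,0,0]]
    - [[0,0,-28],[0,0,0]]
    - [[0,0,-45],[0,0,0]]
    - [[0,0,-65],[0,0,0]]
    - [[0,0,-85],[0,0,0]]
    - [[0,0,-105],[0,0,0]]
    - [[0,0,-120],[0,0,0]]
    - [[0,0,-130],[0,0,0]]

```text
time: 5.1
tool_pos: [550.3, -305.6, 255.9]
tcp_rot: [-179.9, 0.1, -180.0]
ft_force: [0.8, -0.6, -1.0]
finger_gap: 28.4
grip_force: 49.3
```

jog_arm:
  rows:
    - [[0,5,0],[0,0,0]]
    - [[0,20,0],[0,0,0]]
    - [[0,45,0],[0,0,0]]
    - [[0,75,0],[0,0,0]]
    - [[0,105,0],[0,0,0]]
    - [[0,135,0],[0,0,0]]
    - [[0,165,0],[0,0,0]]
    - [[0,195,0],[0,0,0]]
    - [[0,225,0],[0,0,0]]
    - [[0,255,0],[0,0,0]]

```text
time: 6.1
tool_pos: [548.4, -47.7, 251.4]
tcp_rot: [180.0, -0.1, -180.0]
ft_force: [0.6, -0.9, -0.7]
finger_gap: 28.6
grip_force: 49.4
```

jog_arm:
  rows:
    - [[0,30,0],[0,0,0]]
    - [[0,60,0],[0,0,0]]
    - [[0,95,0],[0,0,0]]
    - [[0,130,0],[0,0,0]]
    - [[0,165,0],[0,0,0]]
    - [[0,200,0],[0,0,0]]
    - [[0,235,0],[0,0,0]]
    - [[0,270,0],[0,0,0]]
    - [[0,300,0],[0,0,0]]
    - [[0,320,0],[0,0,0]]

```text
time: 7.1
tool_pos: [547.5, 272.6, 251.2]
tcp_rot: [-180.0, -0.2, -179.9]
ft_force: [0.7, -0.4, -1.5]
finger_gap: 28.4
grip_force: 49.5
```

jog_arm:
  rows:
    - [[0,12,10],[0,0,0]]
    - [[0,22,30],[0,0,0]]
    - [[0,24,55],[0,0,0]]
    - [[0,24,85],[0,0,0]]
    - [[0,24,115],[0,0,0]]
    - [[0,24,145],[0,0,0]]
    - [[0,24,170],[0,0,0]]
    - [[0,24,190],[0,0,0]]
    - [[0,24,203],[0,0,0]]
    - [[0,24,210],[0,0,0]]

```text
time: 8.1
tool_pos: [547.8, 293.1, 40.6]
tcp_rot: [-179.9, -0.2, -180.0]
ft_force: [0.0, -0.7, -0.6]
finger_gap: 28.6
grip_force: 49.5
```

jog_arm:
  rows:
    - [[0,0,3],[0,0,0]]
    - [[0,0,6],[0,0,0]]
    - [[0,0,8],[0,0,0]]
    - [[0,0,10],[0,0,0]]
    - [[0,0,10],[0,0,0]]
    - [[0,0,10],[0,0,0]]

```text
time: 8.7
tool_pos: [549.8, 293.9, 33.5]
tcp_rot: [180.0, 0.0, -180.0]
ft_force: [-0.4, 0.0, -1.3]
finger_gap: 28.6
grip_force: 49.5
```

jog_arm:
  rows:
    - [[0,0,2],[0,0,0]]
    - [[0,0,4],[0,0,0]]
    - [[0,0,5],[0,0,0]]
    - [[0,0,6],[0,0,0]]
    - [[0,0,6],[0,0,0]]

```text
time: 9.2
tool_pos: [549.4, 293.8, 26.9]
tcp_rot: [-180.0, -0.0, -180.0]
ft_force: [-0.6, 0.7, -1.0]
finger_gap: 28.4
grip_force: 49.5
```

jog_arm:
  rows:
    - [[0,0,1],[0,0,0]]
    - [[0,0,2],[0,0,0]]
    - [[0,0,2],[0,0,0]]

```text
time: 9.5
tool_pos: [549.7, 293.9, 25.5]
tcp_rot: [180.0, 0.0, -180.0]
ft_force: [-0.9, -1.2, 1.7]
finger_gap: 28.3
grip_force: 49.9
```

jog_arm:
  rows:
    - [[0,0,0],[0,0,0]]
    - [[0,0,0],[0,0,0]]
    - [[0,0,0],[0,0,0]]
    - [[0,0,0],[0,0,0]]
    - [[0,0,0],[0,0,0]]
    - [[0,0,0],[0,0,0]]
  grip: 85

```text
time: 10.1
tool_pos: [549.6, 293.8, 25.1]
tcp_rot: [-180.0, -0.0, -180.0]
ft_force: [0.1, 0.3, -0.7]
finger_gap: 84.8
grip_force: 0.0
```

jog_arm:
  rows:
    - [[0,0,-10],[0,0,0]]
    - [[0,0,-30],[0,0,0]]
    - [[0,0,-60],[0,0,0]]
    - [[0,0,-100],[0,0,0]]
    - [[0,0,-140],[0,0,0]]
    - [[0,0,-190],[0,0,0]]
    - [[0,0,-240],[0,0,0]]
    - [[0,0,-260],[0,0,0]]
    - [[0,0,-260],[0,0,0]]

```text
time: 11.0
tool_pos: [551.5, 294.7, 291.9]
tcp_rot: [179.8, 0.5, -180.0]
ft_force: [0.4, -0.8, -0.3]
finger_gap: 85.1
grip_force: 0.0
```

```bash
cat > look.py <<'E'
from bench import r
import sys
from h import *
d={n:(*r.snapshot(n),r.camera_params(n)) for n in("scene","top")}
pickle.dump(d,open(sys.argv[1]+".pkl","wb"))
s=r.sense();print(s["time"],s["tool_pos"],s["joint_pos"])
E
python3 look.py s1; python3 - <<'E'
from h import *
d=pickle.load(open("s1.pkl","rb"))
a=d["top"][0][140:260,140:520];b=d["scene"][0][230:360,130:340]
a=cv2.resize(a,(760,240),interpolation=2);b=cv2.resize(b,(560,347),interpolation=2)
b=np.hstack([b,np.zeros((347,200,3),np.uint8)])
cv2.imwrite("pics/s1.png",cv2.convertScaleAbs(np.vstack([a,b]),alpha=1.4))
E
```

```text
11.1 [549.69107529 293.88083193 285.80429141] [ 2.34181509e+01  1.01098801e+01  7.67161544e+01  7.94200580e-04
  9.31017715e+01 -6.65949801e+01]
```

View pics/s1.png

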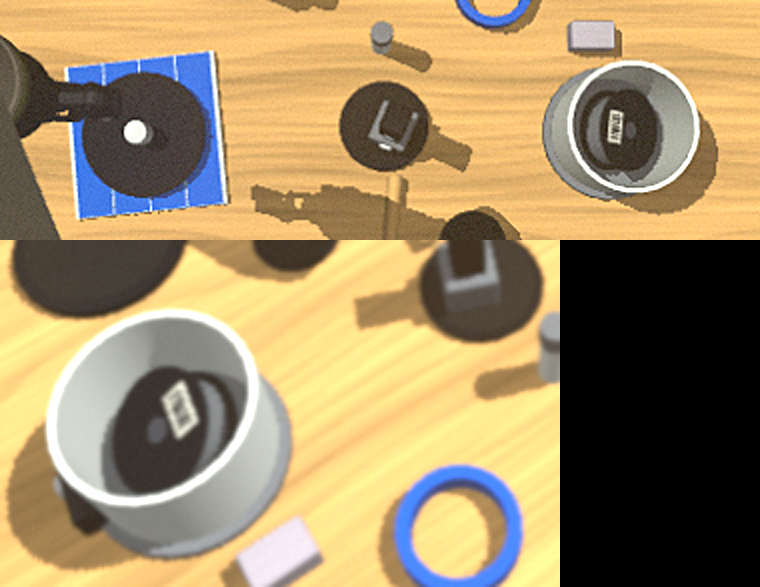

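The lid lies on the plate (140,135 in the crop) and the label is visible at full-frame (448,203) top and (197,293) scene. Next I measure the label's position and normal, the pad centre and the lid.

```bash
python3 - <<'E'
from h import *
d=pickle.load(open("s1.pkl","rb"));px={}
for n,(u0,v0,u1,v1) in dict(top=(436,190,462,216),scene=(185,274,212,312)).items():
    p,z,c=d[n];X=cloud(c,z);m=np.zeros((400,640),bool);m[v0:v1,u0:u1]=1
    k=big(cv2.morphologyEx((m&(p.min(2)>85)).astype(np.uint8),3,np.ones((3,3))));a=cv2.minAreaRect(rect(k));px[n]=a[0]
    print(n,"label px",a,"n",k.sum(),"cloud",np.median(X[k],0).round(1),"on z80",onz(c,[a[0]],80).round(1))
    w=onz(c,cv2.boxPoints(a),80);e=np.diff(w,axis=0);print("  edges",np.linalg.norm(e,axis=1).round(0),"dirs",np.degrees(np.arctan2(e[:,1],e[:,0])).round(1))
    L=np.median(X[k],0)
    # reel-face plane: points around the label within 55 mm, dark pixels
    q=X[(np.linalg.norm(X-L,axis=2)<60)&(p.max(2)<75)|k]
    best=None;rng=np.random.default_rng(0)
    for _ in range(500):
        t=q[rng.choice(len(q),3,False)];nn=np.cross(t[1]-t[0],t[2]-t[0]);nn/=np.linalg.norm(nn)+1e-9
        i=abs((q-t[0])@nn)<3
        if best is None or i.sum()>best.sum(): best=i
    Q=q[best];nn=np.linalg.svd(Q-Q.mean(0),full_matrices=False)[2][2];nn*=np.sign(nn[2])
    print("  plane",len(q),best.sum(),nn.round(3),"tilt",np.degrees(np.arccos(nn[2])).round(1),"az",np.degrees(np.arctan2(nn[1],nn[0])).round(1),"label off plane",((L-Q.mean(0))@nn).round(1))
    # rim
    rm=np.zeros_like(m)
    if n=="top": rm[160:245,415:505]=1
    else: rm[250:350,140:235]=1
    R=X[rm&(abs(X[...,2]-110)<4)&(p.min(2)>120)];
    A=np.c_[2*R[:,:2],np.ones(len(R))];s=np.linalg.lstsq(A,(R[:,:2]**2).sum(1),rcond=None)[0];print("  rim",len(R),s[:2].round(1),"r",np.sqrt(s[2]+s[0]**2+s[1]**2).round(1))
    # pad: outline dark cluster near z=10
    pm=np.zeros_like(m)
    if n=="top": pm[170:240,300:362]=1
    else: pm[205:275,275:340]=1
    kk=big(pm&(p.max(2)<75)&(X[...,2]>5)&(X[...,2]<160) if n=="top" else pm&(p.max(2)<75)&(X[...,2]>5)&(X[...,2]<16))
    h=onz(c,cv2.convexHull(rect(kk))[:,0],10);A=np.c_[2*h[:,:2],np.ones(len(h))];s=np.linalg.lstsq(A,(h[:,:2]**2).sum(1),rcond=None)[0];print("  pad",s[:2].round(1),"r",np.sqrt(s[2]+s[0]**2+s[1]**2).round(1))
print("tri",tri(d["top"][2],px["top"],d["scene"][2],px["scene"]))
p,z,c=d["top"];X=cloud(c,z);k=np.zeros((400,640),bool);k[190:225,190:225]=1
q=X[k&(p.min(2)>130)&(X[...,2]>40)];print("knob",len(q),q.mean(0),q[:,2].max())
# control box px in scene, near bench height
p,z,c=d["scene"];X=cloud(c,z);k=np.zeros((400,640),bool);k[315:345,145:175]=1;q=X[k&(p.max(2)<45)];print("box",len(q),np.median(q,0))
E
```

```text
top label px ((447.098388671875, 202.91806030273438), (6.699644565582275, 15.934290885925293), 5.194429397583008) n 106 cloud [ 549.7 -291.5   81.4] on z80 [[ 550.1 -291.7   80. ]]
  edges [38. 16. 38.] dirs [ -6.7 -95.3 173.2]
  plane 984 764 [-0.062 -0.522  0.851] tilt 31.7 az -96.8 label off plane 1.0
  rim 466 [ 548.1 -304.6] r 74.5
  pad [557.9 -15.6] r 56.2
scene label px ((197.0689697265625, 293.1724548339844), (18.94092559814453, 10.39893913269043), 68.19859313964844) n 179 cloud [ 551.1 -294.3   81.4] on z80 [[ 550.6 -294.4   80. ]]
  edges [21. 45. 20.] dirs [  79.6   -5.9 -101.1]
  plane 1279 1100 [-0.06  -0.529  0.847] tilt 32.2 az -96.4 label off plane 0.7
  rim 778 [ 551.4 -306.6] r 74.7
  pad [560.7 -19.7] r 55.7
tri (array([ 549.93084943, -293.49516033,   77.7590412 ]), np.float64(2.2629770620264438))
knob 97 [548.17192479 294.37672981  54.79082985] 59.05635118502448
box 76 [ 567.18212699 -392.7874254    35.47941831]
```

Label at about (550,−293,80), normal (−0.06,−0.526,0.849) with tilt 32°, which matches the text. The pad centre is about (558,−17), with r 56 rather than 58, and the scanner at (556,−28) stands about 10 mm off that centre.

jog_arm:
  rows:
    - [[-6,-321,36],[0,0,0.4]]
    - [[-6,-321,36],[0,0,0.4]]
    - [[-6,-321,36],[0,0,0.4]]
    - [[-6,-321,36],[0,0,0.4]]
    - [[-6,-321,36],[0,0,0.4]]
    - [[-6,-321,36],[0,0,0.4]]
    - [[-6,-321,36],[0,0,0.4]]
    - [[-6,-321,36],[0,0,0.4]]
    - [[-6,-321,36],[0,0,0.4]]
    - [[-6,-321,36],[0,0,0.4]]

```text
time: 12.1
tool_pos: [555.2, -26.0, 248.2]
tcp_rot: [-180.0, -0.1, 157.1]
ft_force: [-0.7, -1.2, 0.0]
finger_gap: 84.8
grip_force: 0.0
```

jog_arm:
  rows:
    - [[-1,-1,30],[0,0,0]]
    - [[-1,-1,65],[0,0,0]]
    - [[-1,-1,95],[0,0,0]]
    - [[-1,-1,120],[0,0,0]]
    - [[-1,-1,140],[0,0,0]]
    - [[-1,-1,155],[0,0,0]]
    - [[-1,-1,162],[0,0,0]]
    - [[-1,-1,162],[0,0,0]]
    - [[-1,-1,162],[0,0,0]]

```text
time: 13.0
tool_pos: [556.9, -28.3, 88.1]
tcp_rot: [180.0, 0.1, 157.1]
ft_force: [0.1, -0.3, 0.2]
finger_gap: 85.4
grip_force: 0.0
```

jog_arm:
  rows:
    - [[0,0,0],[0,0,0]]
    - [[0,0,0],[0,0,0]]
    - [[0,0,0],[0,0,0]]
    - [[0,0,0],[0,0,0]]
    - [[0,0,0],[0,0,0]]
    - [[0,0,0],[0,0,0]]
    - [[0,0,0],[0,0,0]]
    - [[0,0,0],[0,0,0]]
  grip: 0
  force: 70

```text
time: 13.8
tool_pos: [556.6, -28.5, 87.7]
tcp_rot: [180.0, 0.1, 157.1]
ft_force: [-0.4, 0.5, 5.8]
finger_gap: 29.2
grip_force: 69.8
```

```bash
python3 -c "
from bench import r
s=r.sense();print(s)"
```

```text
{'time': 13.8, 'joint_pos': array([-8.20171036e+00,  7.51466521e+00,  1.00708931e+02,  3.99267880e-03,
        7.17200104e+01, -7.53012413e+01]), 'qd': array([-0.01644439,  0.0883924 ,  0.10480965, -0.00718029,  0.04566307,
        0.05912507]), 'joint_efforts': array([-4.75418195e-01, -4.99982107e+01, -4.32559204e+01, -2.48192959e-01,
        6.47806143e-02, -1.31400136e-02]), 'tool_pos': array([556.64021573, -28.47656777,  87.65714439]), 'tcp_rot': array([1.79982023e+02, 5.35851529e-02, 1.57098272e+02]), 'ft_force': array([-0.37057174,  0.45984154,  5.81537331]), 'wrist_torque': array([ 0.03650389, -0.04645542, -0.0077595 ]), 'grip_force': 69.83345746994019, 'finger_gap': 29.1659321348039}
```

jog_arm:
  rows:
    - [[0,0,-4],[0,0,0]]
    - [[0,0,-12],[0,0,0]]
    - [[0,0,-24],[0,0,0]]
    - [[0,0,-42],[0,0,0]]
    - [[0,0,-64],[0,0,0]]
    - [[0,0,-88],[0,0,0]]
    - [[0,0,-114],[0,0,0]]
    - [[0,0,-140],[0,0,0]]
    - [[0,0,-160],[0,0,0]]
    - [[0,0,-172],[0,0,0]]

```text
time: 14.8
tool_pos: [556.9, -28.6, 262.2]
tcp_rot: [180.0, 0.2, 157.1]
ft_force: [1.1, 0.1, -1.8]
finger_gap: 29.5
grip_force: 69.1
```

```bash
cat > go.py <<'E'
from bench import r
import sys,numpy as np
from scipy.spatial.transform import Rotation as R
s=r.sense();T=R.from_euler("xyz",s["tcp_rot"],degrees=True)
n=np.array([-.061,-.527,.848]);n/=np.linalg.norm(n);L=np.array([550.2,-293,80.3])
w=float(sys.argv[1]) # label distance
z=T.as_matrix()[:,2];c=np.cross(z,-n);a=np.arctan2(np.linalg.norm(c),z@-n);rv=T.inv().apply(c/(np.linalg.norm(c)+1e-12)*a)
p=L+n*(w+77.7)
print("t",s["time"],"tcp",s["tool_pos"].round(1),"target",p.round(1),"shift",T.inv().apply(p-s["tool_pos"]).round(1),"turn",rv.round(3),"q",s["joint_pos"].round(1),"f",s["ft_force"].round(1),s["grip_force"].round(0))
W=s["tool_pos"]+z*77.7-L;print("window from label along n",(W@n).round(1),"lateral at label",(np.array(s["tool_pos"])-L+z*((L-s["tool_pos"])@z)).round(1),"ang",np.degrees(a).round(2))
E
python3 go.py 150
```

```text
Traceback (most recent call last):
  File "go.py", line 9, in <module>
    print("t",s["time"],"tcp",s["tool_pos"].round(1),"target",p.round(1),"shift",T.inv().apply(p-s["tool_pos"]).round(1),"turn",rv.round(3),"q",s["joint_pos"].round(1),"f",s["ft_force"].round(1),s["grip_force"].round(0))
                                                                                                                                                                                                   ^^^^^^^^^^^^^^^^^^^^^
AttributeError: 'float' object has no attribute 'round'
```

```bash
sed -i 's/s\["grip_force"\].round(0)/round(s["grip_force"])/' go.py; python3 go.py 150
```

```text
t 14.8 tcp [556.9 -28.6 262.2] target [ 536.3 -413.   273.3] shift [-130.7 -362.   -11. ] turn [-0.536  0.16   0.   ] q [ -8.2   0.1  89.8  -0.   90.  -75.3] f [ 1.1  0.1 -1.8] 69
window from label along n -51.3 lateral at label [ 7.300e+00  2.643e+02 -1.000e-01] ang 32.04
```

jog_arm:
  rows:
    - [[-4,-10,0],[0,0,0]]
    - [[-10,-28,-2],[-0.02,0.01,0]]
    - [[-20,-55,-3],[-0.06,0.02,0]]
    - [[-30,-83,-4],[-0.11,0.03,0]]
    - [[-40,-111,-5],[-0.16,0.05,0]]
    - [[-50,-138,-5],[-0.21,0.06,0]]
    - [[-60,-166,-6],[-0.26,0.08,0]]
    - [[-70,-194,-7],[-0.31,0.09,0]]
    - [[-80,-221,-8],[-0.36,0.11,0]]
    - [[-88,-243,-9],[-0.4,0.12,0]]

```text
time: 15.8
tool_pos: [541.3, -289.0, 266.1]
tcp_rot: [156.8, -6.9, 158.4]
ft_force: [-0.3, 0.6, -2.6]
finger_gap: 29.3
grip_force: 69.6
```

```bash
python3 go.py 150
```

```text
t 15.8 tcp [ 541.3 -289.   266.1] target [ 536.3 -413.   273.3] shift [ -39.9 -102.9  -57.2] turn [-0.134  0.036 -0.   ] q [ -44.    20.4   70.    19.4  104.2 -108.6] f [-0.3  0.6 -2.6] 70
window from label along n 79.0 lateral at label [-1.7 72.4 32.1] ang 7.93
```

jog_arm:
  rows:
    - [[-8,-20,-11],[-0.03,0.01,0]]
    - [[-16,-42,-24],[-0.06,0.015,0]]
    - [[-24,-64,-36],[-0.09,0.02,0]]
    - [[-32,-83,-46],[-0.11,0.03,0]]
    - [[-37,-96,-53],[-0.125,0.034,0]]
    - [[-40,-103,-57],[-0.134,0.036,0]]
    - [[-40,-103,-57],[-0.134,0.036,0]]
    - [[-40,-103,-57],[-0.134,0.036,0]]
    - [[-40,-103,-57],[-0.134,0.036,0]]

```text
time: 16.7
tool_pos: [537.9, -410.0, 275.2]
tcp_rot: [149.2, -8.6, 159.4]
ft_force: [0.3, -0.2, -2.1]
finger_gap: 29.7
grip_force: 69.6
```

```bash
python3 go.py 70; python3 look.py s2; python3 - <<'E'
from h import *
d=pickle.load(open("s2.pkl","rb"))
a=d["top"][0][130:290,380:560];b=d["scene"][0][180:360,80:280]
cv2.imwrite("pics/s2.png",cv2.convertScaleAbs(np.hstack([cv2.resize(a,(394,350)),cv2.resize(b,(389,350))]),alpha=1.3))
E
```

```text
t 16.7 tcp [ 537.9 -410.   275.2] target [ 541.2 -370.8  205.5] shift [ 0.2 -3.6 79.9] turn [-0.002  0.001  0.   ] q [ -53.1   39.4   46.2   24.   116.6 -113.5] f [ 0.3 -0.2 -2.1] 70
window from label along n 149.9 lateral at label [1.5 2.4 1.6] ang 0.14
16.8 [ 538.15019904 -409.89547492  275.80701293] [ -53.06613546   39.35247274   46.13386762   24.00354673  116.62987373
 -113.504569  ]
```

View pics/s2.png

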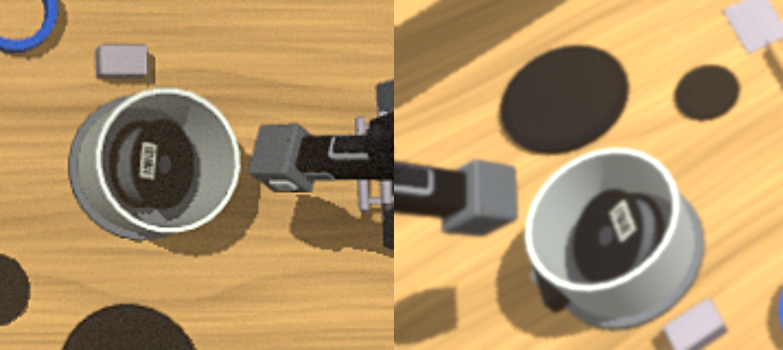

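The scanner is gripped and lined up with the label, its head clear of the tub rim (grey head at 285,155 in the left crop and 480,200 in the right). I now advance along its axis to 70 mm and hold.

jog_arm:
  rows:
    - [[0,-1,6],[0,0,0]]
    - [[0,-2,16],[0,0,0]]
    - [[0,-3,28],[0,0,0]]
    - [[0,-3,40],[0,0,0]]
    - [[0,-3,52],[0,0,0]]
    - [[0,-3,63],[0,0,0]]
    - [[0,-3,72],[0,0,0]]
    - [[0,-3,78],[0,0,0]]
    - [[0,-3,80],[0,0,0]]
    - [[0,-3,80],[0,0,0]]

```text
time: 17.8
tool_pos: [541.7, -370.9, 206.1]
tcp_rot: [149.2, -8.5, 159.4]
ft_force: [-0.2, -0.4, -2.0]
finger_gap: 29.3
grip_force: 69.6
```

```bash
python3 go.py 70
```

```text
t 17.8 tcp [ 541.7 -370.9  206.1] target [ 541.2 -370.8  205.5] shift [ 0.4 -0.4  0.5] turn [-0.003  0.001  0.   ] q [ -51.1   35.9   58.3   23.3  107.9 -115.3] f [-0.2 -0.4 -2. ] 70
window from label along n 70.5 lateral at label [ 0.6 -0.2 -0.1] ang 0.16
```

jog_arm:
  rows:
    - [[0,0,0],[0,0,0]]
    - [[0,0,0],[0,0,0]]
    - [[0,0,0],[0,0,0]]
    - [[0,0,0],[0,0,0]]
    - [[0,0,0],[0,0,0]]
    - [[0,0,0],[0,0,0]]
    - [[0,0,0],[0,0,0]]
    - [[0,0,0],[0,0,0]]
    - [[0,0,0],[0,0,0]]
    - [[0,0,0],[0,0,0]]

```text
time: 18.8
tool_pos: [541.7, -370.9, 206.1]
tcp_rot: [149.2, -8.5, 159.4]
ft_force: [-0.4, 0.2, -1.8]
finger_gap: 29.1
grip_force: 69.6
```

```bash
python3 go.py 70; python3 look.py s3; python3 - <<'E'
from h import *
d=pickle.load(open("s3.pkl","rb"))
a=d["top"][0][130:290,380:560];b=d["scene"][0][180:360,80:280]
cv2.imwrite("pics/s3.png",cv2.convertScaleAbs(np.hstack([cv2.resize(a,(394,350)),cv2.resize(b,(389,350))]),alpha=1.3))
E
```

```text
t 18.8 tcp [ 541.7 -370.9  206.1] target [ 541.2 -370.8  205.5] shift [ 0.4 -0.4  0.5] turn [-0.002  0.001 -0.   ] q [ -51.1   35.9   58.3   23.3  107.9 -115.3] f [-0.4  0.2 -1.8] 70
window from label along n 70.5 lateral at label [ 0.5 -0.2 -0.1] ang 0.15
18.9 [ 541.72186648 -370.96169461  206.10046796] [ -51.10520043   35.86942703   58.26268527   23.33685129  107.92214817
 -115.25359374]
```

View pics/s3.png

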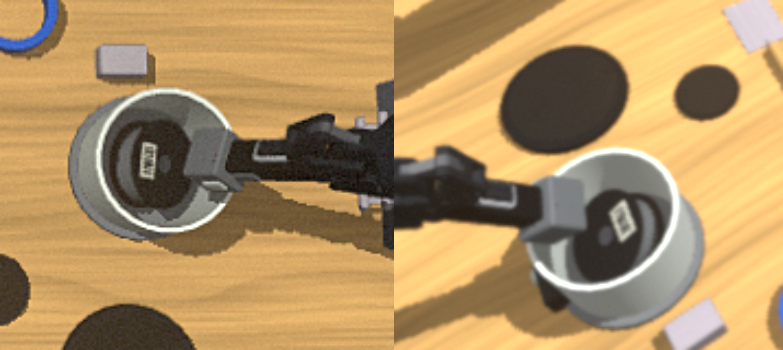

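The scanner looks at the label from just above the rim, with its head at (210,155) left and (555,210) right and no contact force. I hold longer, then back off.

jog_arm:
  rows:
    - [[0,0,0],[0,0,0]]
    - [[0,0,0],[0,0,0]]
    - [[0,0,0],[0,0,0]]
    - [[0,0,0],[0,0,0]]
    - [[0,0,0],[0,0,0]]
    - [[0,0,0],[0,0,0]]
    - [[0,0,0],[0,0,0]]
    - [[0,0,0],[0,0,0]]
    - [[0,0,0],[0,0,0]]
    - [[0,0,0],[0,0,0]]

```text
time: 19.9
tool_pos: [541.7, -371.0, 206.1]
tcp_rot: [149.2, -8.5, 159.4]
ft_force: [-0.7, -0.6, -1.9]
finger_gap: 29.3
grip_force: 69.6
```

jog_arm:
  rows:
    - [[0,0,0],[0,0,0]]
    - [[0,0,0],[0,0,0]]
    - [[0,0,0],[0,0,0]]
    - [[0,0,-5],[0,0,0]]
    - [[0,0,-15],[0,0,0]]
    - [[0,0,-30],[0,0,0]]
    - [[0,0,-48],[0,0,0]]
    - [[0,0,-64],[0,0,0]]
    - [[0,0,-76],[0,0,0]]
    - [[0,0,-80],[0,0,0]]

```text
time: 20.9
tool_pos: [536.9, -414.4, 276.4]
tcp_rot: [149.3, -8.4, 159.3]
ft_force: [0.2, -0.4, -1.3]
finger_gap: 29.4
grip_force: 69.6
```

```bash
cat > back.py <<'E'
from bench import r
import sys,numpy as np
from scipy.spatial.transform import Rotation as R
s=r.sense();T=R.from_euler("xyz",s["tcp_rot"],degrees=True)
G=R.from_euler("xyz",[180,0,157.1],degrees=True);p=np.array([float(v) for v in sys.argv[1:4]])
print(s["time"],s["tool_pos"].round(1),s["tcp_rot"].round(2),"shift",T.inv().apply(p-s["tool_pos"]).round(1),"turn",(T.inv()*G).as_rotvec().round(3),"up in tool",T.inv().apply([0,0,1]).round(2))
E
python3 back.py 559.5 -17.5 270
```

```text
20.9 [ 536.9 -414.4  276.4] [149.28  -8.37 159.34] shift [116.7 314.1 214.1] turn [ 0.532 -0.153 -0.001] up in tool [ 0.15  0.51 -0.85]
```

jog_arm:
  rows:
    - [[3,7,5],[0.01,0,0]]
    - [[9,24,16],[0.03,-0.01,0]]
    - [[18,47,32],[0.07,-0.02,0]]
    - [[27,72,49],[0.12,-0.034,0]]
    - [[36,98,67],[0.17,-0.05,0]]
    - [[46,124,84],[0.22,-0.064,0]]
    - [[56,150,102],[0.27,-0.078,0]]
    - [[66,177,120],[0.32,-0.092,0]]
    - [[76,203,138],[0.37,-0.107,0]]
    - [[85,227,155],[0.41,-0.118,0]]

```text
time: 21.9
tool_pos: [552.2, -123.9, 270.7]
tcp_rot: [173.0, -2.1, 157.2]
ft_force: [-0.1, 0.8, -1.8]
finger_gap: 29.2
grip_force: 69.5
```

```bash
python3 back.py 559.5 -17.5 250
```

```text
21.9 [ 552.2 -123.9  270.7] [172.97  -2.09 157.23] shift [33.7 97.5 34.1] turn [ 0.123 -0.037  0.   ] up in tool [ 0.04  0.12 -0.99]
```

jog_arm:
  rows:
    - [[9,24,8],[0.04,-0.012,0]]
    - [[17,48,17],[0.08,-0.024,0]]
    - [[25,70,25],[0.105,-0.03,0]]
    - [[30,87,30],[0.118,-0.035,0]]
    - [[34,97,34],[0.123,-0.037,0]]
    - [[34,97,34],[0.123,-0.037,0]]
    - [[34,97,34],[0.123,-0.037,0]]
    - [[34,97,34],[0.123,-0.037,0]]
    - [[34,97,34],[0.123,-0.037,0]]
    - [[34,97,34],[0.123,-0.037,0]]

```text
time: 22.9
tool_pos: [559.2, -20.4, 249.7]
tcp_rot: [179.9, -0.1, 157.0]
ft_force: [-0.6, -0.7, -2.3]
finger_gap: 29.1
grip_force: 69.4
```

```bash
python3 back.py 559.5 -17.5 100; python3 look.py s4; python3 - <<'E'
from h import *
d=pickle.load(open("s4.pkl","rb"))
for n in d:
    p,z,c=d[n];X=cloud(c,z);m=np.zeros((400,640),bool)
    a,b=proj(c,[[558,-17.5,10]])[0].astype(int);m[max(0,b-45):b+45,a-45:a+45]=1
    k=m&(p.max(2)<75)&(X[...,2]>5)&(X[...,2]<16);q=X[k];k=big(k)
    h=onz(c,cv2.convexHull(rect(k))[:,0],10);print(n,k.sum(),"bbox centre",((h.min(0)+h.max(0))/2).round(1),np.ptp(h,axis=0).round(0))
E
```

```text
22.9 [559.2 -20.4 249.7] [ 1.7994e+02 -6.0000e-02  1.5700e+02] shift [  0.7   2.7 149.7] turn [ 0.001 -0.001 -0.002] up in tool [ 0.  0. -1.]
23.0 [559.19288719 -20.0852491  249.70898237] [-7.35449048e+00  8.37106519e-01  9.03085066e+01  7.24318512e-02
  8.88994147e+01 -7.43877937e+01]
scene 1391 bbox centre [561.  -19.4  10. ] [110. 110.   0.]
top 684 bbox centre [541.4 -15.3  10. ] [ 77. 110.   0.]
```

jog_arm:
  rows:
    - [[1,2,15],[0,0,0]]
    - [[1,2,40],[0,0,0]]
    - [[1,2,65],[0,0,0]]
    - [[1,2,90],[0,0,0]]
    - [[1,2,112],[0,0,0]]
    - [[1,2,130],[0,0,0]]
    - [[1,2,143],[0,0,0]]
    - [[1,2,150],[0,0,0]]
    - [[1,2,154],[0,0,0]]
    - [[1,2,154],[0,0,0]]

```text
time: 24.0
tool_pos: [559.0, -17.1, 95.6]
tcp_rot: [179.9, -0.1, 157.1]
ft_force: [-0.7, 0.2, -1.3]
finger_gap: 29.3
grip_force: 69.6
```

jog_arm:
  rows:
    - [[0,0,2],[0,0,0]]
    - [[0,0,4],[0,0,0]]
    - [[0,0,6],[0,0,0]]
    - [[0,0,6],[0,0,0]]

```text
time: 24.4
tool_pos: [558.9, -17.1, 89.6]
tcp_rot: [179.9, -0.1, 157.1]
ft_force: [-0.1, 1.1, -2.3]
finger_gap: 29.2
grip_force: 69.6
```

jog_arm:
  rows:
    - [[0,0,1],[0,0,0]]
    - [[0,0,1.5],[0,0,0]]
    - [[0,0,2],[0,0,0]]
    - [[0,0,2],[0,0,0]]

```text
time: 24.8
tool_pos: [559.0, -17.1, 87.7]
tcp_rot: [179.9, -0.1, 157.1]
ft_force: [0.2, 0.4, -1.5]
finger_gap: 29.9
grip_force: 69.6
```

jog_arm:
  rows:
    - [[0,0,0.5],[0,0,0]]
    - [[0,0,1],[0,0,0]]
    - [[0,0,1],[0,0,0]]

```text
time: 25.1
tool_pos: [559.3, -17.1, 87.7]
tcp_rot: [179.9, -0.0, 157.1]
ft_force: [-3.3, 0.2, 6.8]
finger_gap: 29.1
grip_force: 70.7
```

Contact. Release and lift.

jog_arm:
  rows:
    - [[0,0,0],[0,0,0]]
    - [[0,0,0],[0,0,0]]
    - [[0,0,0],[0,0,0]]
    - [[0,0,0],[0,0,0]]
    - [[0,0,0],[0,0,0]]
    - [[0,0,0],[0,0,0]]
  grip: 85

```text
time: 25.7
tool_pos: [558.9, -17.1, 86.6]
tcp_rot: [179.9, -0.1, 157.1]
ft_force: [0.5, -0.4, 0.9]
finger_gap: 84.9
grip_force: 0.0
```

jog_arm:
  rows:
    - [[0,0,-10],[0,0,0]]
    - [[0,0,-30],[0,0,0]]
    - [[0,0,-60],[0,0,0]]
    - [[0,0,-95],[0,0,0]]
    - [[0,0,-135],[0,0,0]]
    - [[0,0,-175],[0,0,0]]
    - [[0,0,-200],[0,0,0]]
    - [[120,0,-200],[0,0,0]]
    - [[120,0,-200],[0,0,0]]
    - [[120,0,-200],[0,0,0]]

```text
time: 26.7
tool_pos: [446.0, 30.5, 287.4]
tcp_rot: [179.9, -0.1, 157.1]
ft_force: [0.3, 1.0, 0.7]
finger_gap: 84.8
grip_force: 0.0
```

```bash
python3 look.py s5; python3 - <<'E'
from h import *
d=pickle.load(open("s5.pkl","rb"))
for n in d:
    p,z,c=d[n];X=cloud(c,z)
    for nm,x,y,lo,hi in(("scanner",558,-17,125,160),("knob",548,294,40,65)):
        k=(abs(X[...,0]-x)<40)&(abs(X[...,1]-y)<40)&(X[...,2]>lo)&(X[...,2]<hi);q=X[k]
        if len(q):print(n,nm,len(q),np.median(q,0).round(1),np.round(cv2.minAreaRect(q[:,:2].astype(np.float32)),1) if 0 else "")
a=d["top"][0][90:330,160:500];b=d["scene"][0][120:360,100:480]
cv2.imwrite("pics/s5.png",cv2.convertScaleAbs(np.vstack([cv2.resize(a,(425,300)),cv2.resize(b,(425,268))]),alpha=1.3))
E
```

```text
26.8 [446.93218406  30.3777211  288.09389641] [-2.74942082e+00 -1.76599982e+01  1.03048970e+02  9.15741823e-02
  9.45524887e+01 -6.98974376e+01]
scene scanner 223 [563.7 -21.4 140.9] 
scene knob 114 [551.6 286.7  54.6] 
top scanner 202 [557.2 -14.7 140.3] 
top knob 127 [547.3 292.4  54.2]
```

View pics/s5.png

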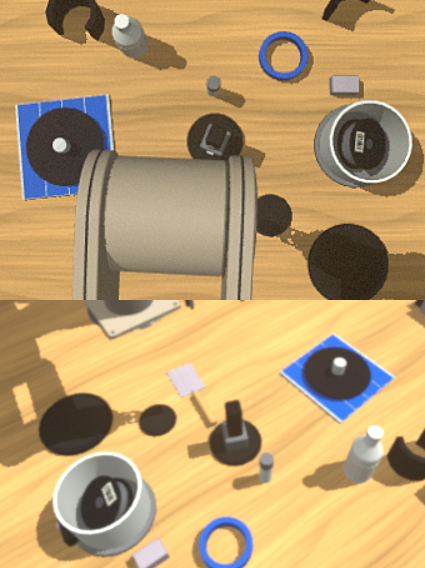

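The lid sits centred on the plate (338,370 in the lower crop), the scanner stands upright mid-pad (235,430), and the bystanders are in place.

```bash
python3 -c "
from bench import r
print(r.hand_in())"
```

```text
the job is handed in; nothing more can be done
None
```

I handed the job in at about 27 s: the lid is on the build plate, the scanner was held about 70 mm from the label for over 2 s and is back upright on its pad, and the bystanders looked unmoved in the last picture; no verdict came back.

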